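Tip the large bead out of the divided bead tray

TASK

Lift the two-bay wooden bead tray by its handle and tip it on one corner over the bisque bowl, so that only the large bead rolls out through its bay's rim gap into the bowl and the small bead stays in the tray. Do not touch the beads with the fingers or push the bowl about; afterwards set the tray down flat on the worktop and let go.

Things in the scene. Friction and masses are not known exactly. Their poses are not given: they have to be found in the camera images.
- bead_tray: Loose pale wood tray, ~0.3 kg, on the left. Origin: centre of underside, z up. 92 mm long (x), 144 wide (y), walls 6 thick, 32 high. A 12 mm divider along x at y=0 makes two bays, each 80 x 60 mm inside, one at +y, one at -y. Only the front wall (+x; faces right at the start) has rim gaps: one 34 mm gap per bay at its outer end (|y| 32 to 66 mm), beside the side wall; lip at x=46, z=8.5 mm.
- tray_handle (a point): Middle of the tray's handle, 72 mm above the tray's underside, on its centre line; axes as the tray's. The handle is an upright wooden plate in the middle of the divider, 60 mm along the tray's x, 12 mm thick along its y, top 92 mm above the underside. Grip it from above with the fingers closing along the tray's y.
- large_bead: Loose plain terracotta ball, 26 mm across, 22 g; origin at its centre, axes mean nothing. It lies in either bay of the tray and is to be tipped out. Bay floors slope 4 degrees down to the back (-x), so beads rest there until the front is tipped lower. With the corner (+x,+y) lowest, the +y bay empties along its side wall and the -y bead is held by its wall; corner (+x,-y) the reverse.
- small_bead: Loose plain terracotta ball, 18 mm across, 12 g; origin at its centre, axes mean nothing (it rolls). It lies in the other bay of the tray and must stay in the tray.
- bowl: Small round open bisque bowl, plain pale clay, about 100 mm across the rim, 46 mm high, wall about 4 mm at the rim (inside width there about 85 to 90 mm), 0.14 kg, loose. Origin at the centre of its underside, z up. It stands upright on the right part of the worktop.
Things that resemble listed ones, but are neither listed nor needed, are in the scene too. What is shaped like the large_bead but purple or red is not meant.

How it is judged:
By the outcome, as a careful person would: the job done as asked, in the order asked, and still so for the second after the job is handed in, with the robot touching nothing.
It also fails if it takes over 56 s, if anything falls off the work surface, if the arm or the gripper's body presses on something with over 40 N, if the wrist force passes 120 N, or if a joint passes its speed limit or range.

ROBOT

A 6-joint arm with a two-finger parallel gripper is mounted at the origin on a cart in front of the work surface, level with it; the furniture and walls round the work are solid. World frame = base frame: x ahead of the robot, y to its left, z up, the work surface at z = 0. Lengths are in m, angles in rad, forces in N, time in s.
With the tool pointing down it reaches from about 0.325 to 0.9 m from the base axis. Payload 3.5 kg.
Tool frame: the origin (TCP) lies at the very end of the fingers, on their centre line; the grasp point (between the pads) lies env.grip_depth behind it (env.grip_depth is the distance from the TCP to the grasp point, in m); z points along the fingers, y is the line along which they close (so a half turn about z gives the same grasp; the last joint's range is limited). The gripper opens to 85 mm and grips with 20 to 120 N. Pads are 22 mm wide; open, the fingers measure 114 mm over their backs; the gripper's body (76 mm by 85 mm) begins 54 mm behind the grasp point. The pads swing forward as they close: fully open they stand 13 mm farther back than shut.
Start: joints at [-1.33, 0.276, -0.026, 1.268, 0, 1.467], TCP at [0.211, -0.588, 0.208] pointing down, gripper open.
Joint ranges: [-3.12, 3.12], [-0.85, 1.88], [-1.08, 1.24], [-1.95, 2.15], [-1.57, 1.53], [-3.14, 3.14]. Speed limits (rad/s): [2.57, 2.57, 3.14, 3.14, 3.14, 3.14].

INTERFACE

Orientations are given as [roll, pitch, yaw] about the fixed x, y, z axes, in that order (R = Rz(yaw) Ry(pitch) Rx(roll)).
In Python, from cell import readout, imaging, ticket, env gives the robot as it stands. The module is installed in compiled form; this text tells all that it offers.
- The arm moves only by the tool drive_tool, never from a script. Its argument "deltas" is a list that holds one entry, the list of rows, each a list of 7 numbers: the finger opening in cm, from 0 to 8.54, then the shift along the tool's x, y, z in cm, then the turn, a rotation vector about the tool's x, y, z in degrees. A call has 1 to 12 rows; each row shifts and turns the commanded pose from where the row before left it, along the tool's axes as they then stand; what a row does not reach is not made up. A row lasts 1/8 s, in which the tool goes at most 62.5 mm and 10.7 degrees, less where a joint would pass 70% of its speed; a pose out of reach is approached as far as the arm can. A call is refused whole if a number of a shift passes 6.25 or a number of a turn 10.7, either way. A call with a gripper value outside its range is refused whole. The fingers move at their own pace and stop on an object; "grip_force" is the grip in N (left out, the last holds). Time passes only in rows, so rows that do not move let the fingers close. It gives the time, the measured TCP pose, the force, the opening and the grip force at its end, in the units of the state.
- readout.get_state(): the state, without advancing time (a new reading comes with each control period).
- imaging.camera(name): name is "scene" or "top"; returns the picture (400x640x3 uint8, red, green, blue); there is no depth.
- imaging.camera_params(name): a dict with "intrinsics" (3x3 intrinsics, pixels), "origin" and "rotation" of the camera in the world. Camera axes: x right, y down, z forward; pixel columns grow to the right and rows downward; lengths in m; the calibration is good to about 2 mm. A picture is of the moment at which its call begins. camera_params takes no time and is no camera call.
- ticket.finish_job(): hands the job in; it is judged then, once.
The state is a dict: "time": time; "joint_pos": joint angles; "joint_velocities": joint speeds; "joint_torque": joint torques, N m; "tcp_pos": TCP position; "ee_rot": TCP orientation; "force": force on the tool from outside, world axes, zero at the start; "ft_torque": the same for the moment, N m; "finger_gap": finger opening in m; "grasp_force": force on a finger pad.
Only numpy, scipy, OpenCV 4.12 (cv2) and the standard library are available. Lean on these libraries where they do the work, as an engineer would, in place of code of your own. Each camera call takes 0.05 s, during which the arm holds its last target. There are 200 camera calls.

## Working session

There is one attempt and no reset: what is moved stays moved. The work goes in short steps, Python scripts to look and compute and a tool call to move; the robot and the scene stay as the last step left them, time stands still between calls to the robot, and variables do not carry over. Pictures are saved under pics/ and viewed, at most 10 in all, crops included, and the job is handed in when it is done.

Besides the shell and the picture viewer there is one more tool, called after "Emit:" as a command line: name --argument value ..., lists and objects as JSON in quotes. drive_tool: Moves the arm, as the interface text tells. Its arguments: {"type":"object","properties":{"deltas":{"type":"array"},"grip_force":{"type":"number"}},"required":["deltas"]}

```bash
mkdir -p pics; cat > h.py <<'E'
import numpy as np, cv2
from cell import readout, imaging, ticket, env
def shot(n,f,crop=None,k=1):
    im=imaging.camera(n)[:,:,::-1]
    if crop: x0,y0,x1,y1=crop; im=im[y0:y1,x0:x1]
    cv2.imwrite(f'pics/{f}.png',cv2.resize(im,None,fx=k,fy=k,interpolation=cv2.INTER_CUBIC))
def ray(n,u,v,z):
    p=imaging.camera_params(n);K,o,R=[np.array(p[q]) for q in('intrinsics','origin','rotation')]
    d=R@np.linalg.inv(K)@[u,v,1]; return o+d*(z-o[2])/d[2]
def proj(n,X):
    p=imaging.camera_params(n);K,o,R=[np.array(p[q]) for q in('intrinsics','origin','rotation')]
    c=K@R.T@(np.array(X)-o); return c[:2]/c[2]
E
python3 - <<'E'
from h import *
shot('top','t1',k=1.25); shot('scene','s1',k=1.25)
print(readout.get_state(),env.grip_depth)
for n in('top','scene'): print(imaging.camera_params(n))
E
```

```text
{'time': 0.1, 'joint_pos': array([-1.33042766e+00,  2.77087952e-01, -2.77346990e-02,  1.26800439e+00,
        7.60527297e-07,  1.46737417e+00]), 'joint_velocities': array([-1.70321428e-03,  2.16534936e-05,  2.12576411e-03, -1.17046884e-03,
       -1.00982997e-03,  7.67238134e-04]), 'joint_torque': array([ 4.23886377e-05, -4.46707392e+01,  2.96129054e+01,  8.47733201e-03,
       -1.10848146e-04,  2.80421787e-06]), 'tcp_pos': array([ 0.21045996, -0.58770327,  0.20655657]), 'ee_rot': array([-3.13957286e+00, -2.10403363e-04,  3.43790612e-01]), 'force': array([-0.70695428, -0.35030434,  0.19587752]), 'ft_torque': array([-0.06136448, -0.00355947,  0.01915953]), 'grasp_force': 0.0, 'finger_gap': 0.08545946418113791} 0.0187
{'intrinsics': array([[491.91600533,   0.        , 320.48378383],
       [  0.        , 491.91600533, 191.86593645],
       [  0.        ,   0.        ,   1.        ]]), 'origin': array([0.48223813, 0.00511664, 1.03696727]), 'rotation': array([-3.08869321, -0.00741008, -1.54486862])}
{'intrinsics': array([[520.21443086,   0.        , 321.88851959],
       [  0.        , 520.21443086, 201.01586059],
       [  0.        ,   0.        ,   1.        ]]), 'origin': array([-0.09695773, -0.50755757,  0.43742517]), 'rotation': array([-2.00029519,  0.02148125, -0.87679407])}
```

View pics/t1.png

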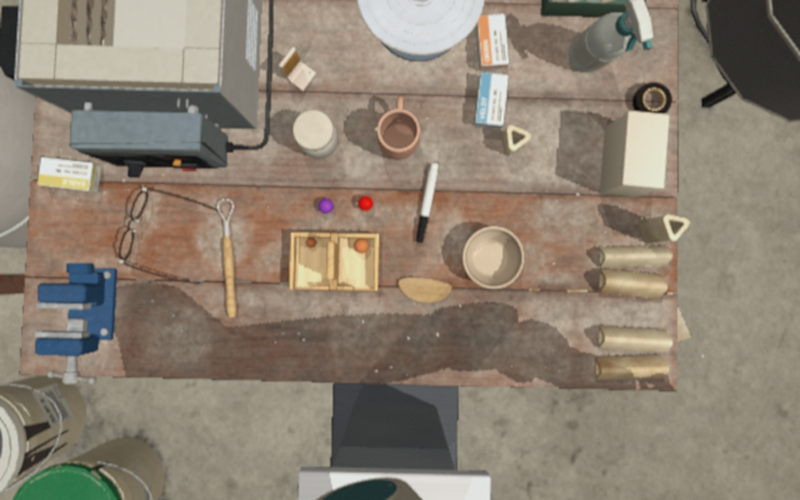

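View pics/s1.png

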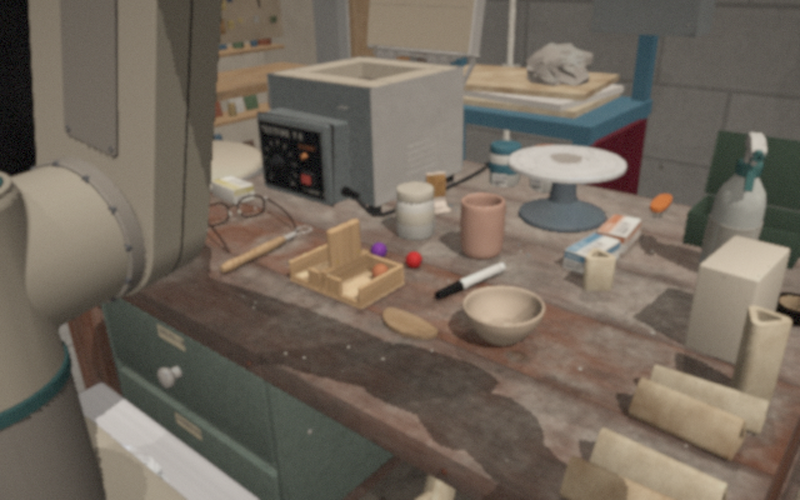

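```bash
sed -i 's/^def ray/from scipy.spatial.transform import Rotation as Ro\ndef ray/; s/,R=\[np.array(p\[q\]) for q in(.intrinsics.,.origin.,.rotation.)\]/,R=[np.array(p[q]) for q in("intrinsics","origin","rotation")];R=Ro.from_euler("xyz",R).as_matrix()/' h.py
python3 - <<'E'
from h import *
a=imaging.camera('top')[180:240,220:320,::-1]; b=imaging.camera('scene')[170:250,225:330,::-1]
c=imaging.camera('top')[170:240,360:430,::-1]
r=lambda x,k:cv2.resize(x,None,fx=k,fy=k,interpolation=cv2.INTER_CUBIC)
o=np.zeros((600,800,3),np.uint8)
A=r(a,5);o[:300,:500]=A;B=r(b,3.75);o[300:300+B.shape[0],:B.shape[1]]=B[:300]
C=r(c,4);o[:280,510:790]=C;cv2.imwrite('pics/c1.png',o)
print(ray('top',320,192,0))
E
```

```text
[ 5.37016424e-01 -1.27873207e-04  0.00000000e+00]
```

View pics/c1.png

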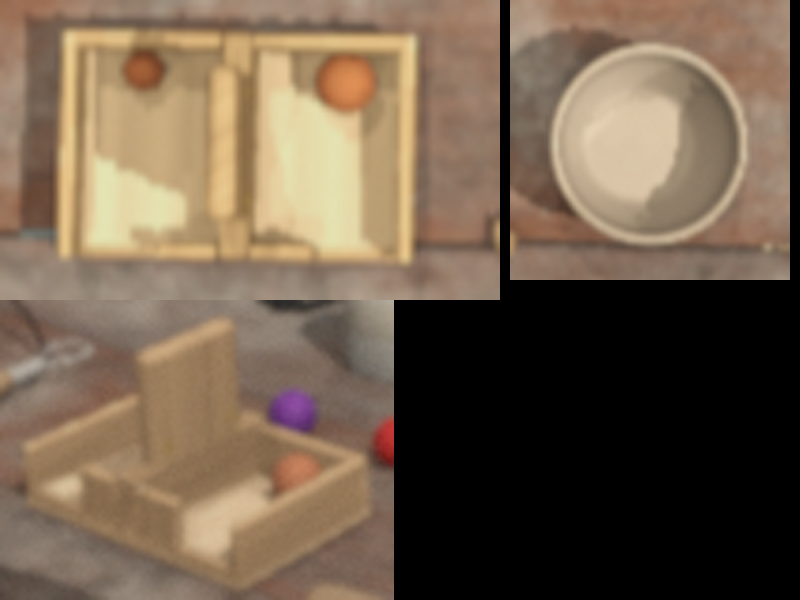

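Orange large bead is at crop (347,82), i.e. top-image px (289,196), in the right bay. The small bead is at (249,194) in the left bay. Look-alikes are the purple ball at (260,164) and the red one at (292,162), both outside the tray. The gaps face the robot, so tray +x ≈ world -x, and the large bead is in the +y bay. The bowl is at px (395,206); the mug at (319,105) is not meant.

```bash
python3 - <<'E'
from h import *
P=[(232.4,186),(303.4,186.6),(302.4,232.4),(232,231.6)]
c=[ray('top',*p,.032) for p in P]
for q in c: print(q.round(4))
print('sizes',[np.linalg.norm(c[i]-c[(i+1)%4]).round(4) for i in range(4)],'ctr',np.mean(c,0).round(4))
print('yaw of tray y', np.degrees(np.arctan2(*(c[1]-c[0]+c[2]-c[3])[1::-1])))
print('handle',ray('top',264.7,208.4,.092).round(4),ray('top',264.7,193.6,.092).round(4),ray('top',264.7,223.4,.092).round(4))
print('large',ray('top',289.2,196.3,.02).round(4),'small',ray('top',249,194,.017).round(4))
print('bowl',ray('top',394.75,205.75,.046).round(4),ray('top',370.5,205.75,.046).round(4),ray('top',419,205.75,.046).round(4))
h=ray('top',264.7,208.4,.092); print('handle in scene crop', (proj('scene',h)-[225,170])*3.75+[0,300], (proj('scene',np.mean(c,0))))
E
```

```text
[0.5429 0.1794 0.032 ]
[0.5455 0.0343 0.032 ]
[0.452  0.0337 0.032 ]
[0.45   0.1769 0.032 ]
sizes [np.float64(0.1451), np.float64(0.0935), np.float64(0.1432), np.float64(0.093)] ctr [0.4976 0.1061 0.032 ]
yaw of tray y -89.07373681211122
handle [0.4979 0.1056 0.092 ] [0.5263 0.1065 0.092 ] [0.4692 0.1047 0.092 ]
large [0.5254 0.0634 0.02  ] small [0.5281 0.147  0.017 ]
bowl [ 0.5108 -0.1513  0.046 ] [ 0.5095 -0.1024  0.046 ] [ 0.5121 -0.2003  0.046 ]
handle in scene crop [185.84242923 335.55341792] [276.22722305 210.15548572]
```

Emit:
drive_tool --deltas '[[[8.5, 2, -2.2, 0, 0, 0, 0], [8.5, 4, -4.4, 0, 0, 0, 0], [8.5, 4, -4.4, 0, 0, 0, 0], [8.5, 4, -4.4, 0, 0, 0, 0], [8.5, 4, -4.4, 0, 0, 0, 0], [8.5, 4, -4.4, 0, 0, 0, 0], [8.5, 4, -4.4, 0, 0, 0, 0], [8.5, 4, -4.4, 0, 0, 0, 0], [8.5, 4, -4.4, 0, 0, 0, 0], [8.5, 4, -4.4, 0, 0, 0, 0], [8.5, 4, -4.4, 0, 0, 0, 0], [8.5, 4, -4.4, 0, 0, 0, 0]]]'

```text
time: 1.75
tcp_pos: [0.4737, 0.045, 0.2078]
ee_rot: [3.141, -0.001, 0.344]
force: [-0.2, -0.4, 0.9]
finger_gap: 0.085
grasp_force: 0.0
```

Emit:
drive_tool --deltas '[[[8.5, 4, -4.4, 0, 0, 0, 0], [8.5, 0, 0, 0, 0, 0, -10.5], [8.5, 0, 0, 0, 0, 0, -10.5], [8.5, 0, 0, 0, 0, 0, -10.5], [8.5, 0, 0, 0, 0, 0, -10.5], [8.5, 0, 0, 0, 0, 0, -10.5], [8.5, 0, 0, 0, 0, 0, -10.5], [8.5, 0, 0, 0, 0, 0, -10.5], [8.5, 0, 0, 0, 0, 0, -10.5], [8.5, 0, 0, 0, 0, 0, -10.5], [8.5, 0, 0, 0, 0, 0, -10.5], [8.5, 0, 0, 0, 0, 0, -10.5]]]'

```text
time: 3.25
tcp_pos: [0.4959, 0.0979, 0.2075]
ee_rot: [-3.141, -0.0, 2.366]
force: [0.5, -1.1, 0.3]
finger_gap: 0.0849
grasp_force: 0.0
```

Emit:
drive_tool --deltas '[[[8.5, 0, 0, 0, 0, 0, -10.5], [8.5, 0, 0, 0, 0, 0, -10.5], [8.5, 0, 0, 0, 0, 0, -10.5], [8.5, 0, 0, 0, 0, 0, -10.5], [8.5, 0, 0, 0, 0, 0, -3.7], [8.5, 0, 0, 0, 0, 0, 0], [8.5, 0, 0, 0, 0, 0, 0]]]'

```text
time: 4.12
tcp_pos: [0.496, 0.0979, 0.2076]
ee_rot: [-3.142, -0.0, -3.127]
force: [0.6, 0.1, 1.0]
finger_gap: 0.0851
grasp_force: 0.0
```

Emit:
drive_tool --deltas '[[[8.5, -0.2, 0.8, 0, 0, 0, 0], [8.5, 0, 0, 3, 0, 0, 0], [8.5, 0, 0, 3, 0, 0, 0], [8.5, 0, 0, 2, 0, 0, 0], [8.5, 0, 0, 0, 0, 0, 0]]]'

```text
time: 4.75
tcp_pos: [0.4962, 0.1062, 0.1259]
ee_rot: [-3.141, -0.004, -3.126]
force: [-1.5, 0.0, 0.2]
finger_gap: 0.0851
grasp_force: 0.0
```

```bash
python3 - <<'E'
from h import *
a=imaging.camera('top')[150:250,210:330,::-1]; b=imaging.camera('scene')[120:250,215:345,::-1]
r=lambda x,w,h:cv2.resize(x,(w,h),interpolation=cv2.INTER_CUBIC)
cv2.imwrite('pics/c2.png',np.hstack([r(a,400,333),np.zeros((333,10,3),np.uint8),r(b,333,333)]))
print(readout.get_state()['tcp_pos'])
E
```

```text
[0.4983111  0.1062443  0.12811052]
```

View pics/c2.png

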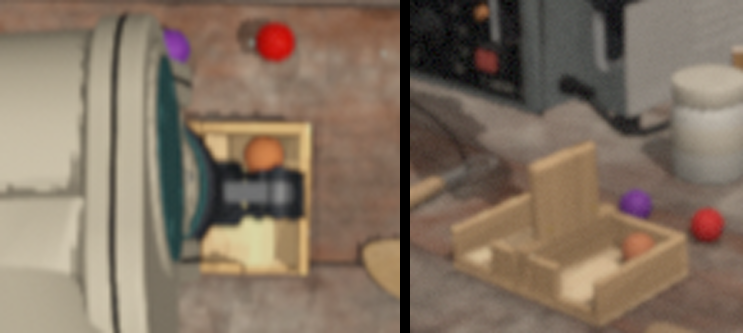

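The top view shows the wrist on the left and one open finger at crop (290,190), but the scene crop shows no gripper. I'll check with a full scene view.

```bash
python3 - <<'E'
from h import *
shot('scene','s2',(120,20,460,300),2)
s=readout.get_state();print(s['joint_pos'],s['tcp_pos'])
for p in([.498,.106,.128],[.498,.049,.128],[.498,.163,.128],[.498,.106,.092],[.498,.106,.2]): print(p,(proj('scene',p)-[120,20])*2,proj('top',p))
E
```

```text
[ 8.30308204e-02  1.29658059e-01 -3.82343943e-01  1.05700280e+00
  6.72713586e-05  6.72577794e-02] [0.49885064 0.10625966 0.12866443]
[0.498, 0.106, 0.128] [306.42255613 280.35642693] [262.41523785 207.94411991]
[0.498, 0.049, 0.128] [355.12911502 294.36134299] [293.29792011 208.7493602 ]
[0.498, 0.163, 0.128] [261.20735697 267.35540441] [231.50917778 207.13827006]
[0.498, 0.106, 0.092] [308.89047134 318.80924306] [264.4878841  208.32378225]
[0.498, 0.106, 0.2] [301.23229795 199.48653219] [257.73519399 207.08684075]
```

View pics/s2.png

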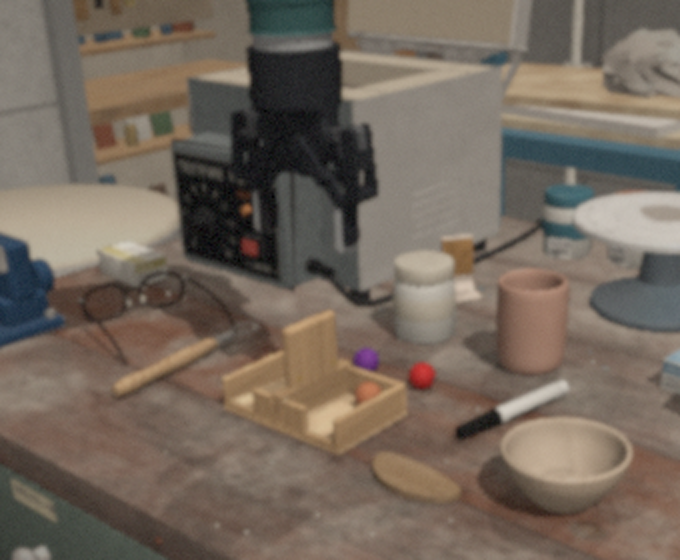

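The open fingertips end at crop (345,242), higher than the projected TCP. I'll descend part way and compare again.

Emit:
drive_tool --deltas '[[[8.5, 0, 0, 2, 0, 0, 0], [8.5, 0, 0, 2, 0, 0, 0], [8.5, 0, 0, 1, 0, 0, 0], [8.5, 0, 0, 0, 0, 0, 0], [8.5, 0, 0, 0, 0, 0, 0]]]'

```text
time: 5.52
tcp_pos: [0.4988, 0.106, 0.0786]
ee_rot: [3.141, 0.002, -3.126]
force: [0.5, -0.1, 0.5]
finger_gap: 0.0847
grasp_force: 0.0
```

```bash
python3 - <<'E'
from h import *
shot('scene','s3',(200,90,360,250),3.7)
s=readout.get_state();t=s['tcp_pos'];print(t)
for dy in(-.043,0,.043):
  for dz in (0,.013,.04): print(dy,dz,((proj('scene',t+[0,dy,dz])-[200,90])*3.7).round())
E
```

```text
[0.49888171 0.10605757 0.07865391]
-0.043 0 [344. 378.]
-0.043 0.013 [343. 352.]
-0.043 0.04 [340. 298.]
0 0 [278. 356.]
0 0.013 [277. 331.]
0 0.04 [273. 278.]
0.043 0 [216. 336.]
0.043 0.013 [214. 311.]
0.043 0.04 [210. 259.]
```

View pics/s3.png

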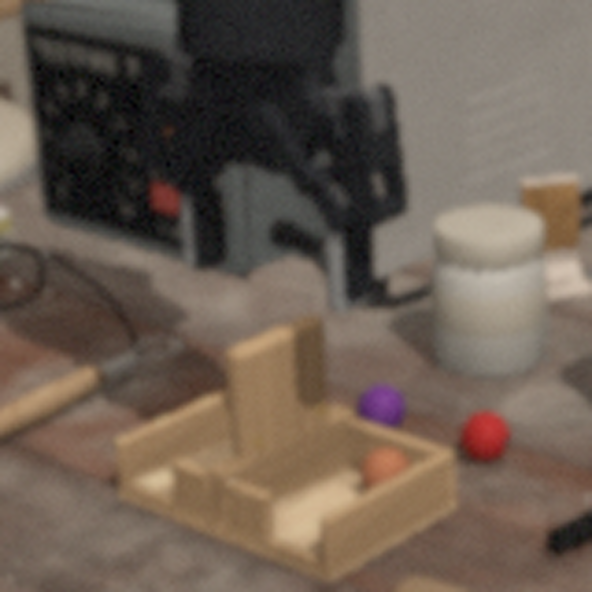

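Emit:
drive_tool --deltas '[[[8.5, 0, 0, 1.5, 0, 0, 0], [8.5, 0, 0, 1.3, 0, 0, 0], [8.5, 0, 0, 0, 0, 0, 0], [3.5, 0, 0, 0, 0, 0, 0], [3.5, 0, 0, 0, 0, 0, 0], [3.5, 0, 0, 0, 0, 0, 0], [3.5, 0, 0, 0, 0, 0, 0]]]' --grip_force 60

```text
time: 6.45
tcp_pos: [0.4981, 0.106, 0.0499]
ee_rot: [3.142, 0.0, -3.126]
force: [0.8, -0.9, 0.3]
finger_gap: 0.0346
grasp_force: 0.0
```

```bash
python3 - <<'E'
from h import *
shot('scene','s4',(200,90,360,250),3.7)
s=readout.get_state();t=s['tcp_pos'];print(t,s['finger_gap'])
for dy in(-.0175,0.0175):
  for dz in (0,.013,.04): print(dy,dz,((proj('scene',t+[0,dy,dz])-[200,90])*3.7).round())
E
```

```text
[0.49806082 0.10596566 0.04983295] 0.03492509942930917
-0.0175 0 [307. 420.]
-0.0175 0.013 [305. 396.]
-0.0175 0.04 [302. 343.]
0.0175 0 [255. 402.]
0.0175 0.013 [254. 378.]
0.0175 0.04 [250. 327.]
```

View pics/s4.png

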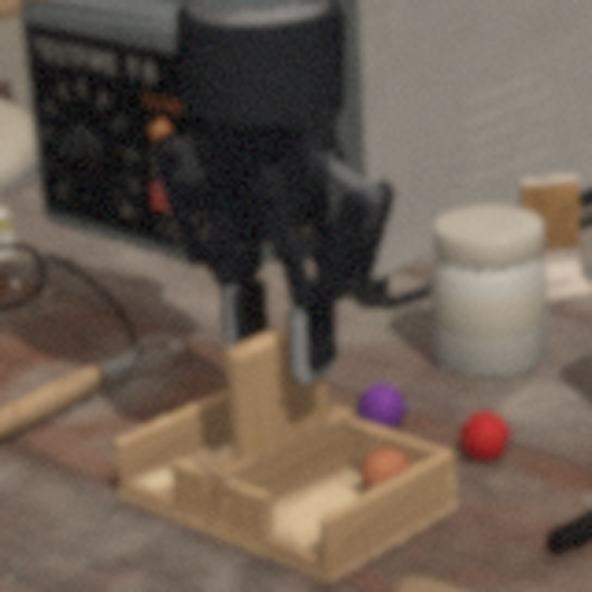

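The near fingertip is at (308,380), about 13 mm higher than the model says. I'll go 8 mm lower, which still clears the 32 mm divider, then close.

Emit:
drive_tool --deltas '[[[3.5, 0, 0, 0.8, 0, 0, 0], [3.5, 0, 0, 0, 0, 0, 0], [0.5, 0, 0, 0, 0, 0, 0], [0.5, 0, 0, 0, 0, 0, 0], [0.5, 0, 0, 0, 0, 0, 0], [0.5, 0, 0, 0, 0, 0, 0], [0.5, 0, 0, 0, 0, 0, 0], [0.5, 0, 0, 0, 0, 0, 0]]]' --grip_force 90

```text
time: 7.5
tcp_pos: [0.4979, 0.1062, 0.0418]
ee_rot: [3.141, 0.0, -3.126]
force: [-0.8, 1.9, 2.7]
finger_gap: 0.0106
grasp_force: 88.4
```

Emit:
drive_tool --deltas '[[[0.5, 0, 0, -0.5, 0, 0, 0], [0.5, 0, 0, -1, 0, 1.5, 0], [0.5, 0, 0, -1.5, 0, 1.5, 0], [0.5, 0, 0, -2, 0, 1.5, 0], [0.5, 0, 0, -2, 0, 1.5, 0], [0.5, 0, 0, -2, 0, 0, 0], [0.5, 0, 0, -2, 0, 0, 0], [0.5, 0, 0, -2, 0, 0, 0], [0.5, 0, 0, -1, 0, 0, 0], [0.5, 0, 0, -0.5, 0, 0, 0], [0.5, 0, 0, 0, 0, 0, 0]]]'

```text
time: 8.88
tcp_pos: [0.5085, 0.106, 0.1857]
ee_rot: [-3.141, -0.105, -3.126]
force: [-0.0, 0.4, -4.2]
finger_gap: 0.0103
grasp_force: 87.8
```

```bash
python3 - <<'E'
from h import *
shot('scene','s5',(180,40,380,240),3)
s=readout.get_state();print(s['tcp_pos'],s['finger_gap'],s['force'],s['joint_pos'])
# target: tray pose for tipping at bowl
B=np.array([.511,-.151,0])
for fd,sd in((0,20),(8,20),(20,20),(25,20)):
  T=Ro.from_euler('z',180.9,degrees=True)*Ro.from_euler('x',-sd,degrees=True)*Ro.from_euler('y',fd,degrees=True)
  g=np.array([0,0,42.])/1e3
  for n,p in dict(corner=(46,72,0),cornertop=(46,72,32),lip=(46,53,8.5),ball=(46,53,21.5),c2=(46,-72,0),c3=(-46,72,0)).items(): print(fd,sd,n,(T.apply(np.array(p)/1e3-g)).round(3))
E
```

```text
[0.50823178 0.1059777  0.18541157] 0.010095320141337998 [-0.53573142 -0.49889239 -3.8780306 ] [ 0.07721249  0.18083258 -0.20001989  1.2956766   0.00622136  0.0612602 ]
0 20 corner [-0.045 -0.054 -0.064]
0 20 cornertop [-0.045 -0.065 -0.034]
0 20 lip [-0.045 -0.039 -0.05 ]
0 20 ball [-0.045 -0.044 -0.037]
0 20 c2 [-0.047  0.081 -0.015]
0 20 c3 [ 0.047 -0.053 -0.064]
8 20 corner [-0.039 -0.052 -0.07 ]
8 20 cornertop [-0.043 -0.063 -0.04 ]
8 20 lip [-0.04  -0.037 -0.055]
8 20 ball [-0.042 -0.041 -0.043]
8 20 c2 [-0.041  0.083 -0.02 ]
8 20 c3 [ 0.052 -0.055 -0.058]
20 20 corner [-0.028 -0.049 -0.076]
20 20 cornertop [-0.039 -0.06  -0.048]
20 20 lip [-0.031 -0.034 -0.062]
20 20 ball [-0.036 -0.038 -0.051]
20 20 c2 [-0.03   0.086 -0.027]
20 20 c3 [ 0.059 -0.059 -0.047]
25 20 corner [-0.023 -0.048 -0.079]
25 20 cornertop [-0.037 -0.058 -0.051]
25 20 lip [-0.027 -0.033 -0.065]
25 20 ball [-0.032 -0.037 -0.054]
25 20 c2 [-0.025  0.087 -0.029]
25 20 c3 [ 0.06  -0.06  -0.042]
```

View pics/s5.png

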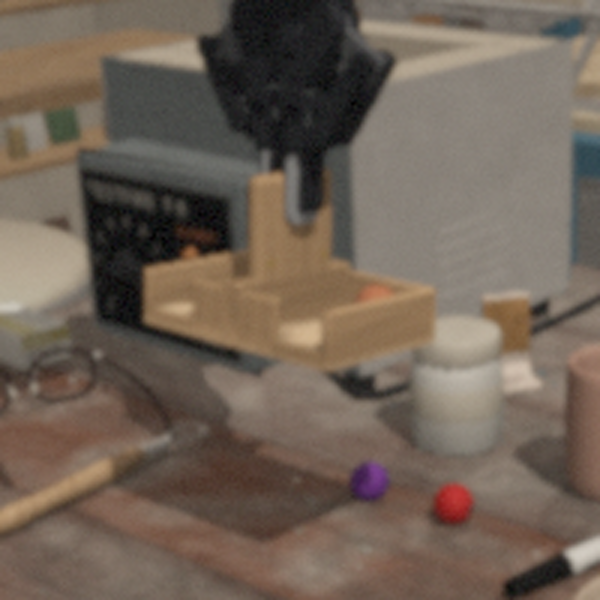

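The tray is lifted with its front tipped slightly up; the large bead is visible at (378,292), held at the back. Carry it across towards the bowl.

Emit:
drive_tool --deltas '[[[0.5, -0.2, -0.6, 0, 0, 0, 0], [0.5, -0.4, -1.4, 0, 0, 0, 0], [0.5, -0.6, -2.2, -0.1, 0, 0, 0], [0.5, -0.75, -2.6, -0.1, 0, 0, 0], [0.5, -0.8, -2.7, -0.1, 0, 0, 0], [0.5, -0.8, -2.7, -0.1, 0, 0, 0], [0.5, -0.75, -2.6, -0.1, 0, 0, 0], [0.5, -0.7, -2.4, -0.1, 0, 0, 0], [0.5, -0.6, -2, -0.1, 0, 0, 0], [0.5, -0.4, -1.4, 0, 0, 0, 0], [0.5, -0.2, -0.8, 0, 0, 0, 0], [0.5, -0.1, -0.3, 0, 0, 0, 0]]]'

```text
time: 10.42
tcp_pos: [0.5755, -0.1099, 0.1864]
ee_rot: [3.141, -0.105, -3.126]
force: [-0.5, -0.2, -4.0]
finger_gap: 0.0104
grasp_force: 87.9
```

Emit:
drive_tool --deltas '[[[0.5, 0, 0, 0, -1, 0, 0], [0.5, 0, 0, 0, -2, 0, 0], [0.5, 0, 0, 0, -2, 0, 0], [0.5, 0, 0, 0, -2, 0, 0], [0.5, 0, 0, 0, -2, 0, 0], [0.5, 0, 0, 0, -2, 0, 0], [0.5, 0, 0, 0, -2, 0, 0], [0.5, 0, 0, 0, -2, 0, 0], [0.5, 0, 0, 0, -2, 0, 0], [0.5, 0, 0, 0, -2, 0, 0], [0.5, 0, 0, 0, -1, 0, 0], [0.5, 0, 0, 0, 0, 0, 0]]]'

```text
time: 11.92
tcp_pos: [0.5755, -0.1102, 0.1862]
ee_rot: [2.792, -0.105, -3.126]
force: [0.1, 0.6, -4.1]
finger_gap: 0.0106
grasp_force: 87.9
```

```bash
python3 - <<'E'
from h import *
a=imaging.camera('top')[130:270,260:460,::-1]; b=imaging.camera('scene')[100:300,240:480,::-1]
r=lambda x,w,h:cv2.resize(x,(w,h),interpolation=cv2.INTER_CUBIC)
cv2.imwrite('pics/c3.png',np.hstack([r(a,400,280),np.zeros((280,10,3),np.uint8),r(b,336,280)]))
s=readout.get_state();t=s['tcp_pos'];R=Ro.from_euler('xyz',s['ee_rot']);print(t,s['ee_rot'],s['joint_pos'],s['finger_gap'])
print('tool shift cm',R.inv().apply(np.array([.571,-.111,.136])-t)*100)
E
```

```text
[ 0.57554283 -0.10976615  0.18652675] [ 2.79251761 -0.10465853 -3.12579729] [-0.44274997  0.38121106  0.02211976  1.46250245  0.26638246 -0.47385137] 0.010115897578320493
tool shift cm [-0.07416153 -1.84419048  4.72700609]
```

View pics/c3.png

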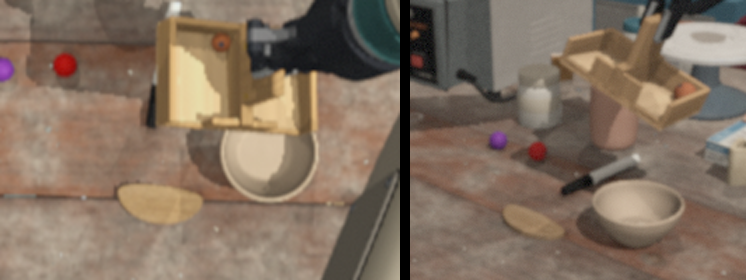

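Both beads are held: small at (221,42) against the divider, large in the right-hand low bay. The gap corner is over the bowl centred at (270,160). Lower, then tip slowly.

Emit:
drive_tool --deltas '[[[0.5, 0, -0.3, 0.8, 0, 0, 0], [0.5, 0, -0.5, 1.3, 0, 0, 0], [0.5, -0.1, -0.5, 1.3, 0, 0, 0], [0.5, 0, -0.4, 0.9, 0, 0, 0], [0.5, 0, -0.1, 0.4, 0, 0, 0], [0.5, 0, 0, 0, 0, -1.5, 0], [0.5, 0, 0, 0, 0, -1.5, 0], [0.5, 0, 0, 0, 0, -1.5, 0], [0.5, 0, 0, 0, 0, -1.5, 0], [0.5, 0, 0, 0, 0, -1, 0], [0.5, 0, 0, 0, 0, -1, 0], [0.5, 0, 0, 0, 0, 0, 0]]]'

```text
time: 13.52
tcp_pos: [0.5709, -0.1107, 0.1364]
ee_rot: [2.794, 0.027, 3.109]
force: [-0.0, 0.9, -3.5]
finger_gap: 0.0104
grasp_force: 87.9
```

Emit:
drive_tool --deltas '[[[0.5, 0, 0, 0, 0, -1, 0], [0.5, 0, 0, 0, 0, -1, 0], [0.5, 0, 0, 0, 0, -1, 0], [0.5, 0, 0, 0, 0, -1, 0], [0.5, 0, 0, 0, 0, -1, 0], [0.5, 0, 0, 0, 0, -1, 0], [0.5, 0, 0, 0, 0, 0, 0], [0.5, 0, 0, 0, 0, 0, 0], [0.5, 0, 0, 0, 0, 0, 0], [0.5, 0, 0, 0, 0, 0, 0], [0.5, 0, 0, 0, 0, 0, 0], [0.5, 0, 0, 0, 0, 0, 0]]]'

```text
time: 15.02
tcp_pos: [0.5713, -0.1108, 0.1363]
ee_rot: [2.792, 0.125, 3.074]
force: [0.5, -0.3, -2.9]
finger_gap: 0.0104
grasp_force: 87.9
```

```bash
python3 - <<'E'
from h import *
a=imaging.camera('top')[130:270,300:460,::-1]; b=imaging.camera('scene')[100:300,280:480,::-1]
r=lambda x,w,h:cv2.resize(x,(w,h),interpolation=cv2.INTER_CUBIC)
cv2.imwrite('pics/c4.png',np.hstack([r(a,400,350),r(b,350,350)]))
s=readout.get_state();print(s['tcp_pos'],s['force'])
E
```

```text
[ 0.5712803  -0.11075771  0.13629422] [ 0.42975547  0.01594897 -4.18259172]
```

View pics/c4.png

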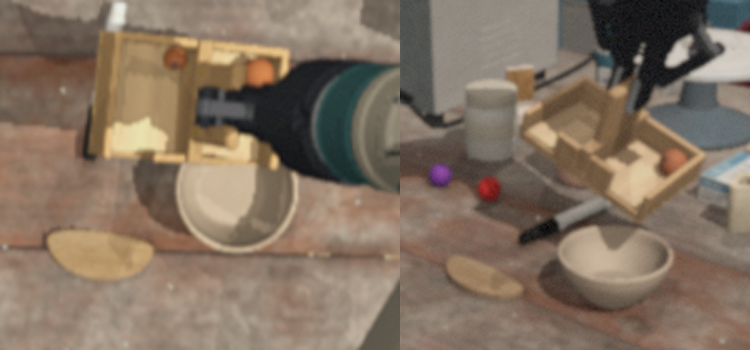

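Both beads are still at the back: large at (260,72), small at (176,57) in the left half. The gap is over the near side of the bowl. Picture budget is used up, so I'll follow the bead by colour from here.

```bash
cat >> h.py <<'E'
def blobs(n,box):
    im=imaging.camera(n); x0,y0,x1,y1=box
    hsv=cv2.cvtColor(im[y0:y1,x0:x1],cv2.COLOR_RGB2HSV)
    m=cv2.inRange(hsv,(3,115,90),(16,255,255))
    k,_,st,c=cv2.connectedComponentsWithStats(m)
    return [(int(st[i,4]),(c[i]+[x0,y0]).round(1).tolist(),[int(v) for v in cv2.mean(hsv,(_==i).astype(np.uint8))[:3]]) for i in range(1,k) if st[i,4]>12]
E
python3 - <<'E'
from h import *
print(blobs('top',(330,130,460,250)));print(blobs('scene',(330,130,480,290)))
print('corner obs',ray('top',411,196,.066), 'pred px',proj('top',[.531,-.163,.066]),'bowl',proj('top',[.511,-.151,.046]))
print('large bead obs',ray('top',404,159,.085))
c=cv2.cvtColor(imaging.camera('top')[150:164,396:412].copy(),cv2.COLOR_RGB2HSV); print(c[::4,::4].reshape(-1,3).tolist())
E
```

```text
[(222, [372.9, 163.8], [14, 134, 121]), (145, [403.3, 158.5], [12, 152, 162]), (52, [335.3, 156.7], [11, 120, 111]), (14, [340.9, 172.9], [16, 123, 121]), (29, [338.4, 186.1], [16, 122, 115]), (23, [384.3, 183.7], [15, 122, 113]), (18, [404.9, 190.8], [16, 121, 112]), (57, [366.3, 226.4], [11, 118, 137])]
[(150, [350.1, 147.2], [15, 129, 138]), (188, [435.8, 190.9], [10, 133, 149])]
corner obs [ 0.5303456  -0.17998365  0.066     ] pred px [402.43323656 195.44447684] bowl [394.59814005 205.64466477]
large bead obs [ 0.60116009 -0.16154869  0.085     ]
[[18, 108, 204], [19, 104, 223], [18, 105, 226], [18, 104, 229], [17, 103, 141], [13, 136, 143], [11, 158, 161], [16, 131, 103], [17, 121, 150], [11, 165, 179], [12, 160, 207], [12, 163, 191], [17, 123, 145], [12, 166, 167], [12, 160, 195], [11, 158, 158]]
```

Emit:
drive_tool --deltas '[[[0.5, 0, 0.3, 0.1, 0, 0, 0], [0.5, 0, 0.2, 0.1, 0, 0, 0], [0.5, 0, 0, 0, 0, -1, 0], [0.5, 0, 0, 0, 0, -1, 0], [0.5, 0, 0, 0, 0, -1, 0], [0.5, 0, 0, 0, 0, -1, 0], [0.5, 0, 0, 0, 0, 0, 0], [0.5, 0, 0, 0, 0, 0, 0], [0.5, 0, 0, 0, 0, 0, 0], [0.5, 0, 0, 0, 0, 0, 0]]]'

```text
time: 16.52
tcp_pos: [0.5718, -0.1055, 0.1362]
ee_rot: [2.788, 0.191, 3.05]
force: [0.2, -0.2, -4.3]
finger_gap: 0.0106
grasp_force: 88.0
```

```bash
python3 - <<'E'
from h import *
print(blobs('top',(345,130,460,250)));print(blobs('scene',(330,130,480,290)))
E
```

```text
[(212, [369.7, 165.9], [14, 134, 124]), (16, [405.8, 154.2], [16, 125, 106]), (24, [389.8, 186.3], [15, 123, 122]), (70, [367.5, 226.3], [11, 118, 136])]
[(147, [350.1, 147.0], [15, 129, 138]), (171, [413.5, 205.9], [10, 135, 153])]
```

```bash
python3 - <<'E'
from h import *
print(blobs('scene',(330,130,480,290)))
s=readout.get_state();R=Ro.from_euler('xyz',s['ee_rot']);t=s['tcp_pos']
f=lambda p:t+R.apply((np.array(p)-[0,0,42])*[1,-1,-1]/1e3)
for n,p in dict(lip=(46,53,21.5),mid=(20,53,21),back=(-27,53,17),gapinner=(46,45,21.5),small=(31,-15,17),smallb=(-31,-15,14),corner=(46,72,0)).items(): print(n,f(p).round(3),proj('scene',f(p)).round(),proj('top',f(p)).round())
E
```

```text
[(149, [350.2, 147.1], [15, 129, 138]), (183, [411.5, 207.9], [10, 134, 148])]
lip [ 0.53  -0.144  0.091] [407. 211.] [395. 195.]
mid [ 0.555 -0.147  0.095] [417. 203.] [397. 182.]
back [ 0.602 -0.149  0.1  ] [433. 191.] [399. 157.]
gapinner [ 0.53  -0.137  0.093] [403. 208.] [391. 195.]
small [ 0.547 -0.08   0.112] [378. 185.] [363. 185.]
smallb [ 0.608 -0.085  0.121] [401. 169.] [367. 152.]
corner [ 0.534 -0.155  0.064] [413. 228.] [398. 194.]
```

The bead is rolling slowly and is nearly at the lip; keep waiting, with slight tipping.

Emit:
drive_tool --deltas '[[[0.5, 0, 0, 0, 0, -0.5, 0], [0.5, 0, 0, 0, 0, -0.5, 0], [0.5, 0, 0, 0, 0, 0, 0], [0.5, 0, 0, 0, 0, 0, 0], [0.5, 0, 0, 0, 0, 0, 0], [0.5, 0, 0, 0, 0, 0, 0]]]'

```text
time: 17.42
tcp_pos: [0.5717, -0.1054, 0.1362]
ee_rot: [2.787, 0.207, 3.043]
force: [-1.0, 0.1, -3.9]
finger_gap: 0.0104
grasp_force: 88.0
```

```bash
python3 - <<'E'
from h import *
print(blobs('top',(345,130,460,250)));print(blobs('scene',(330,130,480,290)))
print('bowl bottom',proj('scene',[.511,-.151,.018]),proj('top',[.511,-.151,.018]))
E
```

```text
[(13, [375.0, 152.3], [16, 125, 118]), (51, [405.8, 161.4], [16, 123, 111]), (41, [372.3, 163.2], [16, 124, 121]), (16, [385.2, 159.4], [16, 123, 122]), (13, [388.5, 166.8], [16, 120, 121]), (13, [372.3, 172.0], [16, 124, 118]), (116, [365.8, 183.5], [13, 145, 142]), (110, [391.3, 213.0], [11, 154, 159]), (63, [366.7, 226.5], [11, 118, 138])]
[(147, [350.2, 147.1], [15, 129, 138]), (21, [380.0, 180.6], [11, 125, 170]), (56, [395.9, 254.8], [10, 131, 168])]
bowl bottom [401.78473303 258.74844501] [392.46642775 205.98095006]
```

The large bead is in the bowl (top px 391,213) and the small one is held in its bay's front corner (366,184). Raise and tip back.

Emit:
drive_tool --deltas '[[[0.5, 0, 0, -0.8, 0, 0, 0], [0.5, 0, 0, -1.2, 0, 0, 0], [0.5, 0, 0, -1.2, 0, 2, 0], [0.5, 0, 0, -1, 0, 2, 0], [0.5, 0, 0, -0.8, 0, 2, 0], [0.5, 0, 0, 0, 0, 2, 0], [0.5, 0, 0, 0, 0, 2, 0], [0.5, 0, 0, 0, 0, 2, 0], [0.5, 0, 0, 0, 0, 2, 0], [0.5, 0, 0, 0, 0, 2, 0], [0.5, 0, 0, 0, 0, 2, 0], [0.5, 0, 0, 0, 0, 1, 0]]]'

```text
time: 19.02
tcp_pos: [0.5616, -0.1218, 0.182]
ee_rot: [2.792, -0.106, -3.125]
force: [0.3, 0.3, -3.8]
finger_gap: 0.0103
grasp_force: 88.0
```

Emit:
drive_tool --deltas '[[[0.5, 0, 0, 0, 0, 0, 0], [0.5, 0, 0, 0, 2, 0, 0], [0.5, 0, 0, 0, 2, 0, 0], [0.5, 0, 0, 0, 2, 0, 0], [0.5, 0, 0, 0, 2, 0, 0], [0.5, 0, 0, 0, 2, 0, 0], [0.5, 0, 0, 0, 2, 0, 0], [0.5, 0, 0, 0, 2, 0, 0], [0.5, 0, 0, 0, 2, 0, 0], [0.5, 0, 0, 0, 2, 0, 0], [0.5, 0, 0, 0, 2, 0, 0], [0.5, 0, 0, 0, 0, 0, 0]]]'

```text
time: 20.52
tcp_pos: [0.5611, -0.1211, 0.1822]
ee_rot: [-3.141, -0.105, -3.125]
force: [-0.4, 0.2, -3.6]
finger_gap: 0.0105
grasp_force: 88.0
```

```bash
python3 - <<'E'
from h import *
print(blobs('top',(345,130,460,250)));print(blobs('scene',(330,130,480,290)))
s=readout.get_state();t=s['tcp_pos'];R=Ro.from_euler('xyz',s['ee_rot']);print(t,s['ee_rot'])
print('tool shift cm',R.inv().apply(np.array([.499,.106,.16])-t)*100)
f=lambda p:t+R.apply((np.array(p)-[0,0,42])*[1,-1,-1]/1e3)
for n,p in dict(smallb=(-31,-15,14),smallb2=(-31,-40,14)).items(): print(n,proj('scene',f(p)).round(),proj('top',f(p)).round())
E
```

```text
[(19, [358.7, 152.9], [16, 123, 110]), (14, [358.1, 225.9], [13, 118, 121])]
[(131, [349.4, 146.4], [15, 128, 135]), (56, [396.0, 254.9], [10, 132, 165])]
[ 0.56123302 -0.12168719  0.18217796] [ 3.14157383 -0.10478416 -3.12567443]
tool shift cm [ 5.59598469 22.86484108  2.81898359]
smallb [407. 158.] [380. 161.]
smallb2 [394. 155.] [366. 160.]
```

Emit:
drive_tool --deltas '[[[0.5, 0.1, 0.6, 0, 0, 0, 0], [0.5, 0.3, 1.4, 0, 0, 0, 0], [0.5, 0.5, 2.2, 0.1, 0, 0, 0], [0.5, 0.6, 2.7, 0.1, 0, 0, 0], [0.5, 0.7, 2.9, 0.1, 0, 0, 0], [0.5, 0.7, 2.9, 0.1, 0, 0, 0], [0.5, 0.7, 2.9, 0.1, 0, 0, 0], [0.5, 0.7, 2.6, 0.1, 0, 0, 0], [0.5, 0.6, 2.1, 0.1, 0, 0, 0], [0.5, 0.4, 1.4, 0, 0, 0, 0], [0.5, 0.2, 0.9, 0, 0, 0, 0], [0.5, 0.1, 0.3, 0, 0, 0, 0]]]'

```text
time: 22.12
tcp_pos: [0.5012, 0.1066, 0.1812]
ee_rot: [-3.141, -0.104, -3.125]
force: [-0.0, 0.1, -3.3]
finger_gap: 0.0104
grasp_force: 88.0
```

Emit:
drive_tool --deltas '[[[0.5, 0, 0, 1, 0, 0, 0], [0.5, 0, 0, 2, 0, 0, 0], [0.5, 0, 0, 2, 0, 0, 0], [0.5, 0, 0, 2, 0, -1.5, 0], [0.5, 0, 0, 2, 0, -1.5, 0], [0.5, 0, 0, 2, 0, -1.5, 0], [0.5, 0, 0, 1, 0, -1.5, 0], [0.5, 0, 0, 0, 0, 0, 0], [0.5, 0, 0, 0, 0, 0, 0]]]'

```text
time: 23.25
tcp_pos: [0.4916, 0.1058, 0.0618]
ee_rot: [-3.142, 0.0, -3.127]
force: [-0.9, 1.0, -3.0]
finger_gap: 0.0104
grasp_force: 88.0
```

```bash
python3 - <<'E'
from h import *
print(blobs('top',(225,170,310,245)),blobs('top',(350,160,440,250)));print(blobs('scene',(215,150,330,260)))
s=readout.get_state();print(s['tcp_pos'],s['ee_rot'],s['force'])
t=s['tcp_pos'];R=Ro.from_euler('xyz',s['ee_rot']);f=lambda p:t+R.apply((np.array(p)-[0,0,42])*[1,-1,-1]/1e3)
print('bottom front corners px',[proj('scene',f(p)).round() for p in((46,72,0),(46,72,32),(46,-72,0))])
E
```

```text
[] [(35, [353.0, 162.1], [10, 118, 129]), (39, [397.3, 165.4], [11, 117, 144]), (13, [373.2, 166.9], [10, 117, 132]), (16, [384.6, 171.7], [10, 117, 141]), (111, [391.5, 213.1], [11, 155, 163]), (99, [369.5, 226.6], [11, 119, 126])]
[]
[0.49218796 0.10602542 0.06227815] [ 3.14149976e+00  1.47572161e-03 -3.12626483e+00] [ 0.01143978  0.2731832  -2.59780737]
bottom front corners px [array([287., 238.]), array([286., 221.]), array([229., 216.])]
```

Emit:
drive_tool --deltas '[[[0.5, 0, 0, 0.7, 0, 0, 0], [0.5, 0, 0, 0.6, 0, 0, 0], [0.5, 0, 0, 0.3, 0, 0, 0], [0.5, 0, 0, 0.2, 0, 0, 0], [0.5, 0, 0, 0.1, 0, 0, 0], [0.5, 0, 0, 0, 0, 0, 0], [0.5, 0, 0, 0, 0, 0, 0]]]'

```text
time: 24.28
tcp_pos: [0.4912, 0.1061, 0.0428]
ee_rot: [3.142, 0.0, -3.126]
force: [0.3, -0.7, -3.5]
finger_gap: 0.0104
grasp_force: 88.0
```

Emit:
drive_tool --deltas '[[[0.5, 0, 0, 0.1, 0, 0, 0], [0.5, 0, 0, 0.05, 0, 0, 0], [0.5, 0, 0, 0, 0, 0, 0], [0.5, 0, 0, 0, 0, 0, 0]]]'

```text
time: 24.78
tcp_pos: [0.4914, 0.1061, 0.0417]
ee_rot: [-3.142, 0.001, -3.126]
force: [-2.4, 0.4, 5.3]
finger_gap: 0.0102
grasp_force: 89.1
```

The tray is on the worktop. Release and rise.

Emit:
drive_tool --deltas '[[[2.5, 0, 0, 0, 0, 0, 0], [3.5, 0, 0, 0, 0, 0, 0], [4, 0, 0, 0, 0, 0, 0], [4, 0, 0, -1, 0, 0, 0], [4, 0, 0, -2, 0, 0, 0], [4, 0, 0, -3, 0, 0, 0], [4, 0, 0, -4, 0, 0, 0], [4, 0, 0, -4, 0, 0, 0], [4, 0, 0, -4, 0, 0, 0], [4, -5, 0, 0, 0, 0, 0], [4, -5, 0, 0, 0, 0, 0], [4, 0, 0, 0, 0, 0, 0]]]'

```text
time: 26.28
tcp_pos: [0.5942, 0.1075, 0.2211]
ee_rot: [3.142, 0.002, -3.127]
force: [-0.6, -0.7, 0.1]
finger_gap: 0.0401
grasp_force: 0.0
```

```bash
python3 - <<'E'
from h import *
s=readout.get_state();print(s['tcp_pos'],s['finger_gap'],s['force'])
print(blobs('top',(225,175,310,245)),blobs('top',(370,180,425,240)))
print(blobs('scene',(215,150,330,260)),blobs('scene',(350,220,440,280)))
E
```

```text
[0.59417368 0.10751031 0.2210915 ] 0.04008936971540492 [-0.57977549 -0.72762633  0.07177328]
[(24, [258.5, 189.6], [15, 120, 134]), (60, [260.3, 196.4], [12, 152, 116])] [(111, [391.4, 213.0], [11, 159, 147]), (61, [374.7, 226.8], [10, 120, 114])]
[(16, [324.9, 207.1], [4, 146, 117])] [(58, [395.9, 254.8], [10, 132, 168])]
```

```bash
python3 -c "
from h import *
print(ray('top',260.3,196.4,.017)); print(ticket.finish_job())"
```

```text
[0.52372773 0.12346987 0.017     ]
the job is handed in; nothing more can be done
None
```

The large bead is in the bowl, the small bead is still in its bay, and the tray is set down on the worktop and released; job handed in at about 26 s, with the end state checked only by bead colour positions and forces, not by a final picture.

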